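Take the left-hand-threaded cap nut off the spindle and park it

ROBOT

A 6-joint arm with a two-finger parallel gripper is mounted at the origin on a cart in front of the work surface, level with it; the furniture and walls round the work are solid. World frame = base frame: x ahead of the robot, y to its left, z up, the work surface at z = 0. Lengths are in m, angles in rad, forces in N, time in s.
With the tool pointing down it reaches from about 0.35 to 0.875 m from the base axis. Payload 4.2 kg.
Tool frame: the origin (TCP) lies midway between the tips of the shut fingers; the grasp point (between the pads) lies 19 mm behind it; y points along the fingers, z is the direction in which the jaws open and shut, and the axes are right-handed (so a half turn about y gives the same grasp; the last joint's range is limited). The gripper opens to 85 mm and grips with 20 to 120 N. Pads are 22 mm wide; open, the fingers measure 114 mm over their backs; the gripper's body (76 mm by 85 mm) begins 54 mm behind the grasp point. The pads swing forward as they close: fully open they stand 13 mm farther back than shut.
Start: joints at [-0.872, 0.385, 0.008, 0, -1.194, -0.259], TCP at [0.266, -0.565, 0.208] pointing down, gripper open.
Joint ranges: [-3.14, 3.14], [-1.21, 2.06], [-1.07, 1.41], [-3.16, 2.05], [-2.99, -0.16], [-3.1, 3.1]. Speed limits (rad/s): [2.79, 2.79, 3.14, 3.14, 3.14, 3.14].

INTERFACE

Orientations are given as a rotation vector (axis times angle).
In Python, from plant import r gives the robot as it stands.
- The arm moves only by the shell command python3 -m jog 'ROWS' [FORCE]. ROWS is JSON, a list of rows, each an object of numbers: "dx", "dy", "dz": the shift along the world's x, y, z in m; "wx", "wy", "wz": the turn, a rotation vector about the world's x, y, z in rad; "hand": the opening in per cent of the stroke, from 0 (shut) to 100 (fully open). In form: [{"dx": .., "dy": .., "dz": .., "wx": .., "wy": .., "wz": .., "hand": ..}, ...]. A call has 1 to 20 rows; each row shifts and turns the commanded pose from where the row before left it; what a row does not reach is not made up. A row lasts 1/12 s, in which the tool goes at most 41.7 mm and 7.16 degrees, less where a joint would pass 70% of its speed; a pose out of reach is approached as far as the arm can. A call is refused whole if a number of a shift passes 0.0417 or a number of a turn 0.125, either way. A call with a gripper value outside its range is refused whole. The fingers move at their own pace and stop on an object; FORCE is the grip in N (left out, the last holds). Time passes only in rows, so rows that do not move let the fingers close. It gives the time, the measured TCP pose, the force and the opening at its end, in the units of the state.
- r.state(): the state, without advancing time (a new reading comes with each control period).
- r.get_image(name): name is "side" or "top" or "wrist"; returns a dict with "color" (420x560x3 uint8, red, green, blue), "intrinsics" (3x3 intrinsics, pixels), "world_to_cam" (4x4, takes a point from world to camera coordinates); the wrist camera has in their place "T_tool_cam" (4x4, takes a point from camera to tool coordinates, whose origin is the TCP and whose axes are the tool frame's). Camera axes: x right, y down, z forward; pixel columns grow to the right and rows downward; lengths in m; the calibration is good to about 2 mm. A picture is of the moment at which its call begins: read the wrist's pose just before it. There is no depth.
- r.sign_off(): hands the job in, once; it reports no verdict.
The state is a dict: "time": time; "qpos": joint angles; "dq": joint speeds; "tau": joint torques, N m; "tcp_pos": TCP position; "ee_rot": TCP orientation; "contact_force": force on the tool from outside, world axes, zero at the start; "wrist_torque": the same for the moment, N m; "gripper_width": finger opening in m.
Only numpy, scipy, OpenCV 4.12 (cv2) and the standard library are available. Lean on these libraries where they do the work, as an engineer would, in place of code of your own. Each camera call takes 0.05 s, during which the arm holds its last target. There are 200 camera calls.

TASK

The steel cap nut on the threaded spindle stand has a reverse (left-hand) thread. Unscrew it without forcing the thread, lift it off, and set it down gently over the plain parking post beside it, upright and fully home, then let go. Do not disturb the touch-up bottle, the purple jar or the torch standing beside the stands.

Things in the scene. Friction and masses are not known exactly. Their poses are not given: they have to be found in the camera images.
- spindle_stand: Round grey painted foot, 84 mm across and 12 mm thick, screwed to the table and immovable, with a round boss (51 mm across) whose flat top is 18 mm above the table and in which an upright threaded spindle is fixed. Origin: centre of its underside, on the spindle's axis. At the start the cap nut is on it, hiding the spindle.
- post_stand: Second round grey foot of the same size with the same boss, screwed to the table and immovable, carrying the plain parking post. Origin: centre of its underside, on the post's axis. The stands stand 11 to 23 cm apart (centres) and may be either way round.
- spindle_a: One of two steel spindles, 28 mm across at the foot, 26 mm over the thread, 46 mm tall, origin at the centre of its underside. Either this one or spindle_b is fixed in the spindle stand under the nut; the other stands fixed on the table as a spare and is not needed. Both have a left-hand thread, but of different pitch.
- spindle_b: The other of the two steel spindles, of the same outer size, with a left-hand thread of another pitch. Origin: centre of its underside. Fixed in the spindle stand, or standing fixed on the table as the spare, about 32 cm from the stand.
- spindle (a point): Point on the axis of the upright threaded spindle, at the top of its boss, 18 mm above the table; the spindle ends 46 mm above the table. Reverse thread: turned clockwise seen from above, the nut climbs 2 to 9 mm (pitch not known beforehand) and comes free after 1.0 to 1.6 rad; anticlockwise it soon jams. Feel for both. Once free it lifts straight off; raised 32 mm it is clear.
- post (a point): Point on the axis of the plain, unthreaded upright parking post, at the top of its boss, 18 mm above the table. The post is 15 mm in diameter with a tapered tip and ends 44 mm above the table. A parked nut rests with its underside on this boss; set it down gently (over 90 N on the post stand is too hard).
- cap_nut: Loose dark steel cap nut, 0.1 to 0.2 kg. Origin: centre of the underside of its skirt; z up along its axis. Round skirt 40 mm across, closed top 32 mm above the origin, grip bar on it (see nut_bar). Hollow 28 mm across and 28 mm deep; inside, two opposed lugs 8 mm above the underside leave 18.6 mm between them and run in the spindle's thread, with 1.5 mm play up and down, 1 mm sideways.
- nut_bar (a point): Middle of the nut's grip bar, on the nut's axis, 46 mm above the nut's underside. The bar is 56 mm long (along x), 12 mm thick (along y) and 28 mm high, from the nut's closed top to 14 mm above this point; grip it across its thickness. Until the nut is free, pull, press or push it only lightly: over 25 N between nut and spindle damages the thread.
- touchup_bottle: Bystander: slim touch-up paint bottle, 26 mm in diameter, 74 mm tall, standing roughly 9 to 19 cm beside the stands. Origin: centre of its underside.
- jar_purple: Bystander: purple screw-lid jar, 60 mm in diameter, 72 mm tall, standing roughly 9 to 19 cm beside the stands. Origin: centre of its underside.
- torch: Bystander: dark inspection torch, 31 mm in diameter, 109 mm tall, standing on its head roughly 9 to 19 cm beside the stands. Origin: centre of its underside.
Mind the look-alikes: they are no part of the job. What is shaped like the spindle_stand but brown or green is not meant.

How it is judged:
By the outcome, as a careful person would: the job done as asked, in the order asked, and still so for the second after the job is handed in, with the robot touching nothing.
It also fails if it takes over 67 s, if anything falls off the work surface, if the arm or the gripper's body presses on something with over 40 N, if the wrist force passes 120 N, or if a joint passes its speed limit or range.

## Working session

There is one attempt and no reset: what is moved stays moved. The work goes in short steps, Python scripts to look and compute and a shell command to move; the robot and the scene stay as the last step left them, time stands still between calls to the robot, and variables do not carry over. Pictures are saved under pics/ and viewed, about 8 in all and at most 12, crops included, and the job is handed in when it is done.

```bash
mkdir -p pics; ls
python3 - <<'E'
from plant import r
import cv2,pickle
s=r.state();print({k:s[k] for k in('time','tcp_pos','ee_rot','contact_force','gripper_width')})
d={}
for n in('side','top'):
    i=r.get_image(n);d[n]=i;cv2.imwrite(f'pics/{n}0.png',i['color'][...,::-1]);print(n,i['world_to_cam'].round(3).tolist(),i['intrinsics'].round(1).tolist())
pickle.dump(d,open('im0.pkl','wb'))
E
```

```text
pics
{'time': 0.0, 'tcp_pos': array([ 0.26583149, -0.56492891,  0.206502  ]), 'ee_rot': array([-1.54099282, -0.34416299,  0.34510727]), 'contact_force': array([ 0.1147109 ,  0.33749373, -0.0628374 ]), 'gripper_width': 0.0854315085157175}
side [[0.999, 0.029, 0.023, -0.471], [0.034, -0.514, -0.857, -0.062], [-0.013, 0.857, -0.515, 1.418], [0.0, 0.0, 0.0, 1.0]] [[524.7, 0.0, 280.0], [0.0, 524.7, 205.2], [0.0, 0.0, 1.0]]
top [[0.017, -1.0, 0.013, -0.223], [-0.991, -0.018, -0.136, 0.506], [0.136, -0.01, -0.991, 0.942], [0.0, 0.0, 0.0, 1.0]] [[449.2, 0.0, 276.2], [0.0, 449.2, 212.9], [0.0, 0.0, 1.0]]
```

View pics/top0.png

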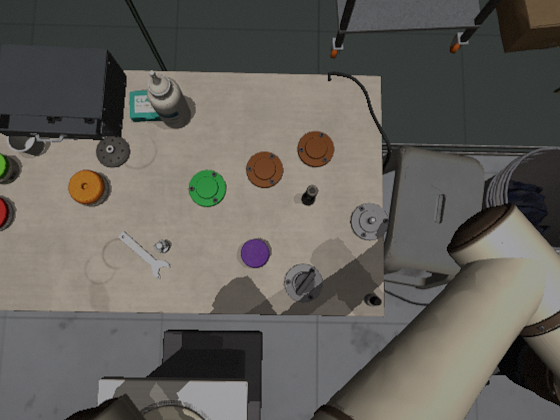

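View pics/side0.png

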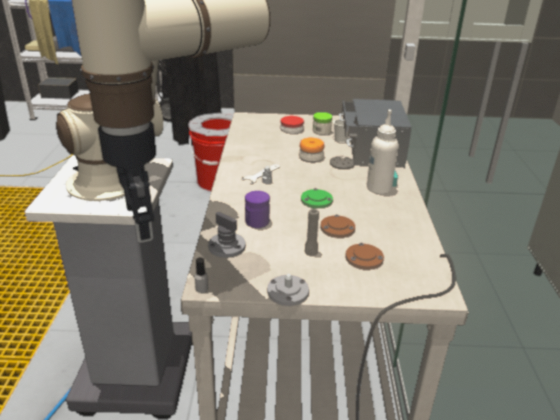

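Top picture: the nut is on the grey stand at about (302,282) and the post stand is at (370,221). The jar is at (255,253), the torch at (310,195), the bottle at (373,299) and the spare spindle at (163,246). The brown and green feet at (265,170), (316,149) and (207,188) are look-alikes. I'll localise the stands and confirm in one enlarged crop.

```bash
cat > h.py <<'E'
import numpy as np
def ray(K,W,uv,z):
    d=W[:3,:3].T@np.linalg.solve(K,[uv[0],uv[1],1]); c=-W[:3,:3].T@W[:3,3]
    return c+d*(z-c[2])/d[2]
def proj(K,W,p):
    q=K@(W[:3,:3]@np.asarray(p)+W[:3,3]); return q[:2]/q[2]
E
python3 - <<'E'
import pickle,cv2,numpy as np
from h import *
d=pickle.load(open('im0.pkl','rb'))
t=d['top'];s=d['side']
P=lambda uv,z:ray(t['intrinsics'],t['world_to_cam'],uv,z)
for n,uv,z in(('nutstand',(301,282),.012),('post',(370,221),.012),('jar',(255,253),.072),('torch',(310,190),.109),('bottle',(373,299),.05),('spare',(163,246),.03)):
    p=P(uv,z);print(n,p.round(3),'in side',proj(s['intrinsics'],s['world_to_cam'],p).round(0))
a=cv2.resize(t['color'][195:315,270:400],None,fx=4.5,fy=4.5,interpolation=cv2.INTER_CUBIC)[:,:,::-1]
b=cv2.resize(s['color'][190:310,185:320],None,fx=4.5,fy=4.5,interpolation=cv2.INTER_CUBIC)[:,:,::-1]
c=np.hstack([a,b]);c=cv2.resize(c,None,fx=.66,fy=.66,interpolation=cv2.INTER_AREA);print(c.shape);cv2.imwrite('pics/crop0.png',np.clip(c*1.5,0,255).astype('uint8'))
E
```

```text
nutstand [ 0.362 -0.271  0.012] in side [228. 241.]
post [ 0.499 -0.424  0.012] in side [288. 287.]
jar [ 0.421 -0.171  0.072] in side [257. 196.]
torch [ 0.548 -0.281  0.109] in side [314. 209.]
bottle [ 0.33 -0.42  0.05] in side [203. 268.]
spare [0.434 0.029 0.03 ] in side [267. 173.]
(356, 787, 3)
```

View pics/crop0.png

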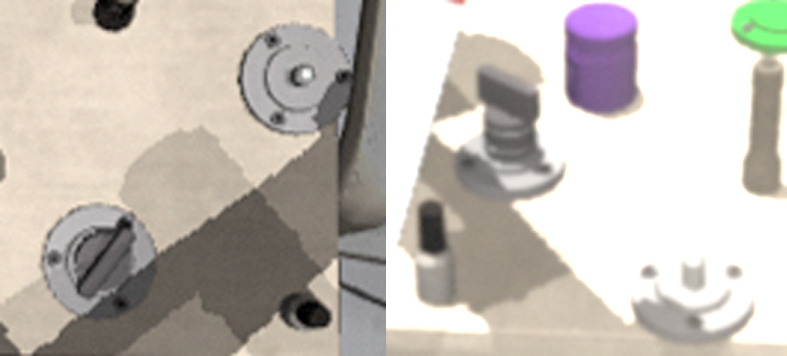

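The crop confirms it. The grey stand carries the nut, with the bar running lower-left to upper-right in the top view, and the grey plain post stand is on the right. The brown and green ones are decoys. Next I'll work out the yaw and the move.

Run:
```python
from plant import r
import pickle,numpy as np
from scipy.spatial.transform import Rotation as R
from h import *
d=pickle.load(open('im0.pkl','rb'));t=d['top']
for z in(.078,.085):
    a,b=[ray(t['intrinsics'],t['world_to_cam'],(270+x/2.97,195+y/2.97),z) for x,y in((84,290),(127,220))]
    print(a,b,(a+b)/2,np.linalg.norm(a-b),np.arctan2(*(b-a)[1::-1]))
s=r.state();M=R.from_rotvec(s['ee_rot']).as_matrix();print(M.round(3));print('jaw yaw',np.arctan2(M[1,2],M[0,2]),s['tcp_pos'])
```

```text
[ 0.34166099 -0.26121359  0.078     ] [ 0.38972628 -0.29042135  0.078     ] [ 0.36569364 -0.27581747  0.078     ] 0.056243809365396476 -0.5460389124880665
[ 0.34193106 -0.26078007  0.085     ] [ 0.38963322 -0.28976716  0.085     ] [ 0.36578214 -0.27527361  0.085     ] 0.05581888025083187 -0.5460389124880658
[[ 0.905 -0.001 -0.426]
 [ 0.426  0.002  0.905]
 [-0.    -1.     0.002]]
jaw yaw 2.010485873583442 [ 0.26588503 -0.56500347  0.20662287]
```

```bash
python3 -m jog '[{"dx":0.01,"dy":0.029,"wz":-0.11},{"dx":0.01,"dy":0.029,"wz":-0.11},{"dx":0.01,"dy":0.029,"wz":-0.11},{"dx":0.01,"dy":0.029,"wz":-0.11},{"dx":0.01,"dy":0.029,"wz":-0.11},{"dx":0.01,"dy":0.029,"wz":-0.11},{"dx":0.01,"dy":0.029,"wz":-0.11},{"dx":0.01,"dy":0.029,"wz":-0.11},{"dx":0.01,"dy":0.029,"wz":-0.11},{"dx":0.01,"dy":0.029},{},{},{}]'
python3 - <<'E'
from plant import r
import cv2,pickle
s=r.state();print(s['qpos'],s['contact_force'],s['tcp_pos'])
i=r.get_image('wrist');j=r.get_image('side');pickle.dump((s,i,j),open('w1.pkl','wb'));cv2.imwrite('pics/w1.png',i['color'][...,::-1]);print(i['T_tool_cam'].round(3))
E
```

```text
[-8.72370729e-01  3.85496496e-01  6.76141606e-03 -4.18547154e-04
 -1.19398538e+00 -2.58581555e-01] [0.36159061 1.20931776 0.22107691] [ 0.26588503 -0.56500347  0.20662287]
[[-0.     0.964  0.267 -0.067]
 [ 0.    -0.267  0.964 -0.167]
 [ 1.     0.    -0.     0.   ]
 [ 0.     0.     0.     1.   ]]schema error: expected keys dx, dy, dz, wx, wy, wz, hand
```

View pics/w1.png

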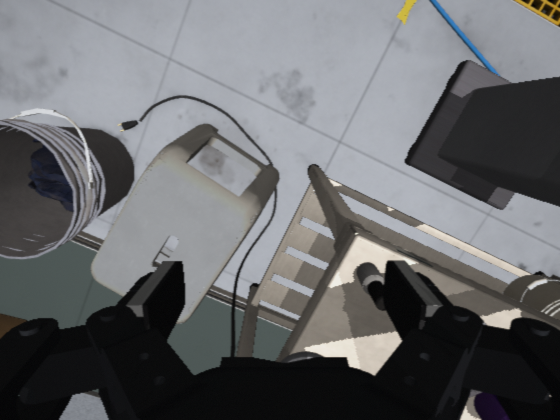

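The call was refused because rows must carry every key, so the arm hasn't moved. The picture shows the start pose, with the fingers at the bottom of the frame.

```bash
python3 -m jog '[{"dx":0.01,"dy":0.029,"dz":0,"wx":0,"wy":0,"wz":-0.11,"hand":100},{"dx":0.01,"dy":0.029,"dz":0,"wx":0,"wy":0,"wz":-0.11,"hand":100},{"dx":0.01,"dy":0.029,"dz":0,"wx":0,"wy":0,"wz":-0.11,"hand":100},{"dx":0.01,"dy":0.029,"dz":0,"wx":0,"wy":0,"wz":-0.11,"hand":100},{"dx":0.01,"dy":0.029,"dz":0,"wx":0,"wy":0,"wz":-0.11,"hand":100},{"dx":0.01,"dy":0.029,"dz":0,"wx":0,"wy":0,"wz":-0.11,"hand":100},{"dx":0.01,"dy":0.029,"dz":0,"wx":0,"wy":0,"wz":-0.11,"hand":100},{"dx":0.01,"dy":0.029,"dz":0,"wx":0,"wy":0,"wz":-0.11,"hand":100},{"dx":0.01,"dy":0.029,"dz":0,"wx":0,"wy":0,"wz":-0.11,"hand":100},{"dx":0.01,"dy":0.029,"dz":0,"wx":0,"wy":0,"wz":0,"hand":100},{"dx":0,"dy":0,"dz":0,"wx":0,"wy":0,"wz":0,"hand":100},{"dx":0,"dy":0,"dz":0,"wx":0,"wy":0,"wz":0,"hand":100},{"dx":0,"dy":0,"dz":0,"wx":0,"wy":0,"wz":0,"hand":100}]'
python3 - <<'E'
from plant import r
import cv2,pickle
s=r.state();print(s['qpos'],s['contact_force'],s['tcp_pos'])
i=r.get_image('wrist');j=r.get_image('side');pickle.dump((s,i,j),open('w1.pkl','wb'));cv2.imwrite('pics/w2.png',i['color'][...,::-1])
E
```

```text
time: 1.28
tcp_pos: [0.3661, -0.2755, 0.2077]
ee_rot: [-1.528, 0.43, -0.431]
contact_force: [0.3, 0.3, 0.3]
gripper_width: 0.0854
[-2.88785118e-01  9.70611193e-02 -3.80247159e-01  1.21931934e-04
 -1.09335727e+00 -1.83153537e+00] [0.29594484 0.30509491 0.31980451] [ 0.36614977 -0.2755189   0.20768779]
```

View pics/w2.png

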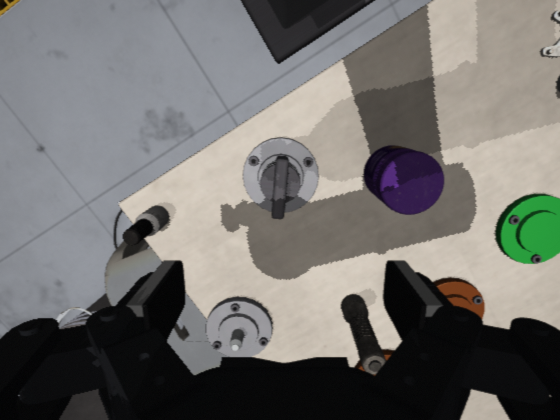

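Wrist picture: the bar is near-vertical at (283,158)–(279,214), with the post stand at (239,328), jar at (404,180), torch at (360,330) and bottle at (147,225). Joint 6 is at -1.83, which leaves too little clockwise range. I'll take the grasp half a turn round and go lower.

```bash
python3 -m jog '[{"dx":0,"dy":0,"dz":0,"wx":0,"wy":0,"wz":0.121,"hand":100},{"dx":0,"dy":0,"dz":0,"wx":0,"wy":0,"wz":0.121,"hand":100},{"dx":0,"dy":0,"dz":0,"wx":0,"wy":0,"wz":0.121,"hand":100},{"dx":0,"dy":0,"dz":0,"wx":0,"wy":0,"wz":0.121,"hand":100},{"dx":0,"dy":0,"dz":0,"wx":0,"wy":0,"wz":0.121,"hand":100},{"dx":0,"dy":0,"dz":0,"wx":0,"wy":0,"wz":0.121,"hand":100},{"dx":0,"dy":0,"dz":0,"wx":0,"wy":0,"wz":0.121,"hand":100},{"dx":0,"dy":0,"dz":0,"wx":0,"wy":0,"wz":0.121,"hand":100},{"dx":0,"dy":0,"dz":0,"wx":0,"wy":0,"wz":0.121,"hand":100},{"dx":0,"dy":0,"dz":0,"wx":0,"wy":0,"wz":0.121,"hand":100},{"dx":0,"dy":0,"dz":0,"wx":0,"wy":0,"wz":0.121,"hand":100},{"dx":0,"dy":0,"dz":0,"wx":0,"wy":0,"wz":0.121,"hand":100},{"dx":0,"dy":0,"dz":0,"wx":0,"wy":0,"wz":0.121,"hand":100},{"dx":0,"dy":0,"dz":0,"wx":0,"wy":0,"wz":0.121,"hand":100},{"dx":0,"dy":0,"dz":0,"wx":0,"wy":0,"wz":0.121,"hand":100},{"dx":0,"dy":0,"dz":0,"wx":0,"wy":0,"wz":0.121,"hand":100},{"dx":0,"dy":0,"dz":0,"wx":0,"wy":0,"wz":0.121,"hand":100},{"dx":0,"dy":0,"dz":0,"wx":0,"wy":0,"wz":0.121,"hand":100},{"dx":0,"dy":0,"dz":0,"wx":0,"wy":0,"wz":0.121,"hand":100},{"dx":0,"dy":0,"dz":0,"wx":0,"wy":0,"wz":0.121,"hand":100}]' && python3 -m jog '[{"dx":0,"dy":0,"dz":-0.01,"wx":0,"wy":0,"wz":0.121,"hand":100},{"dx":0,"dy":0,"dz":-0.01,"wx":0,"wy":0,"wz":0.121,"hand":100},{"dx":0,"dy":0,"dz":-0.01,"wx":0,"wy":0,"wz":0.121,"hand":100},{"dx":0,"dy":0,"dz":-0.01,"wx":0,"wy":0,"wz":0.121,"hand":100},{"dx":0,"dy":0,"dz":-0.01,"wx":0,"wy":0,"wz":0.121,"hand":100},{"dx":0,"dy":0,"dz":-0.01,"wx":0,"wy":0,"wz":0.121,"hand":100},{"dx":0,"dy":0,"dz":0,"wx":0,"wy":0,"wz":0,"hand":100},{"dx":0,"dy":0,"dz":0,"wx":0,"wy":0,"wz":0,"hand":100}]'
python3 - <<'E'
from plant import r
import cv2,pickle,numpy as np
s=r.state();print(s['qpos'].round(3),s['contact_force'],s['tcp_pos'])
i=r.get_image('wrist');j=r.get_image('side');pickle.dump((s,i,j),open('w3.pkl','wb'))
a=cv2.resize(i['color'][90:350,180:380],(400,520),interpolation=cv2.INTER_CUBIC)
b=cv2.resize(j['color'][200:265,200:249],(392,520),interpolation=cv2.INTER_CUBIC)
cv2.imwrite('pics/w3.png',np.clip(np.hstack([a,b])[...,::-1]*1.5,0,255).astype('uint8'))
E
```

```text
time: 3.05
tcp_pos: [0.3656, -0.2765, 0.2073]
ee_rot: [-1.05, -1.428, 1.429]
contact_force: [-0.2, 0.6, -0.4]
gripper_width: 0.0855
time: 3.72
tcp_pos: [0.3655, -0.2762, 0.1472]
ee_rot: [-0.538, -1.909, 1.91]
contact_force: [-0.1, -0.3, 0.4]
gripper_width: 0.0855
[-0.291  0.16  -0.474  0.    -0.939  1.311] [-0.10615457 -0.27651372  0.40671483] [ 0.36549517 -0.27624963  0.14724767]
```

View pics/w3.png

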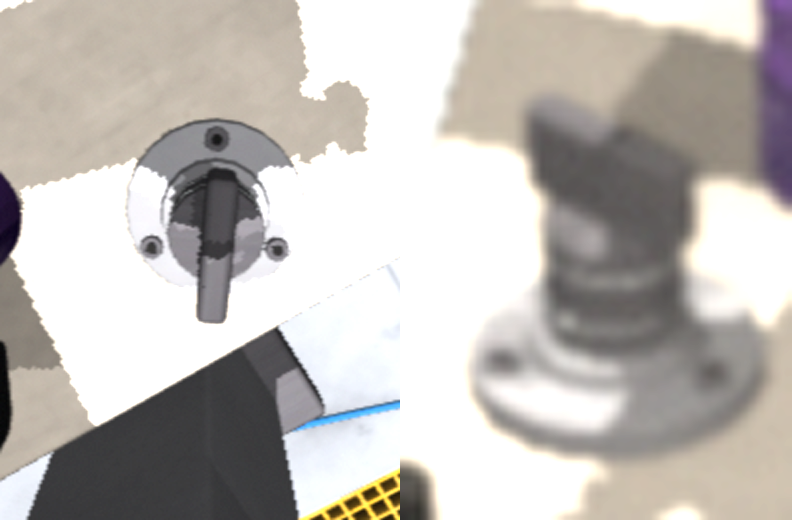

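The left crop (wrist) shows the bar's top face from about (221,183) to (211,320), leaning slightly, with the foot centred at (213,202). On the right (side), the skirt bottom sits just above the boss. Fitting the bar pose and nut height next.

Run:
```python
import pickle,numpy as np
from scipy.spatial.transform import Rotation as R
from scipy.optimize import least_squares
from h import *
s,i,j=pickle.load(open('w3.pkl','rb'))
T=np.eye(4);T[:3,:3]=R.from_rotvec(s['ee_rot']).as_matrix();T[:3,3]=s['tcp_pos']
W=np.linalg.inv(T@i['T_tool_cam']);K=i['intrinsics']
M=T[:3,:3];print('jaw yaw',np.arctan2(M[1,2],M[0,2]))
w=[(206,183),(237,183),(197,321),(225,321)];w=[(180+a/2,90+b/2) for a,b in w]
print('stand',ray(K,W,(180+213.5/2,90+202/2),.012))
sd=[((545-400)/8+200,200+101/8),((688-400)/8+200,200+158/8)]
def f(p,full=True):
    x,y,z,a=p;c=np.array([x,y,z]);u=np.array([np.cos(a),np.sin(a),0]);v=np.array([-u[1],u[0],0])
    far=None;e=[]
    ends=[c+u*.028,c-u*.028]
    ends.sort(key=lambda q:proj(K,W,q)[1])
    for k,q in enumerate(ends):
        cs=sorted([proj(K,W,q+v*.006),proj(K,W,q-v*.006)],key=lambda t:t[0])
        for t,m in zip(cs,w[2*k:2*k+2]): e+=list(t-m)
    if full:
        es=sorted([proj(j['intrinsics'],j['world_to_cam'],q) for q in ends],key=lambda t:t[0])
        for t,m in zip(es,sd): e+=list((t-m))
    return e
for full in(True,False):
    o=least_squares(f,[.3657,-.2755,.082,-.55],args=(full,),x_scale=[.01,.01,.01,.1]);print(o.x.round(4),np.round(o.fun,1))
```

```text
jaw yaw -2.121303559708976
stand [ 0.36514198 -0.27813816  0.012     ]
[ 0.3603 -0.2755  0.0766 -0.6175] [-0.7 -1.9  0.4 -0.8 -1.   1.   0.6  2.  -1.4  0.4 -0.   2. ]
[ 0.3575 -0.2741  0.0661 -0.617 ] [-0.3 -0.5  0.1  0.6 -0.4 -0.5  0.6  0.4]
```

```bash
python3 -m jog '[{"dx":-0.002,"dy":0,"dz":-0.015,"wx":0,"wy":0,"wz":-0.067,"hand":100},{"dx":0,"dy":0,"dz":-0.02,"wx":0,"wy":0,"wz":0,"hand":80},{"dx":0,"dy":0,"dz":-0.02,"wx":0,"wy":0,"wz":0,"hand":60},{"dx":0,"dy":0,"dz":-0.015,"wx":0,"wy":0,"wz":0,"hand":50},{"dx":0,"dy":0,"dz":-0.01,"wx":0,"wy":0,"wz":0,"hand":40},{"dx":0,"dy":0,"dz":-0.005,"wx":0,"wy":0,"wz":0,"hand":35},{"dx":0,"dy":0,"dz":-0.003,"wx":0,"wy":0,"wz":0,"hand":30},{"dx":0,"dy":0,"dz":0,"wx":0,"wy":0,"wz":0,"hand":30},{"dx":0,"dy":0,"dz":0,"wx":0,"wy":0,"wz":0,"hand":30}]' 20
python3 - <<'E'
from plant import r
import cv2,pickle,numpy as np
s=r.state();print(s['qpos'].round(3),s['contact_force'].round(2))
i=r.get_image('wrist');j=r.get_image('side');pickle.dump((s,i,j),open('w4.pkl','wb'))
a=cv2.resize(i['color'][150:400,150:410],(416,400),interpolation=cv2.INTER_CUBIC)
b=cv2.resize(j['color'][180:260,190:266],(380,400),interpolation=cv2.INTER_CUBIC)
cv2.imwrite('pics/w4.png',np.clip(np.hstack([a,b])[...,::-1]*1.6,0,255).astype('uint8'))
E
```

```text
time: 4.57
tcp_pos: [0.3647, -0.2758, 0.0603]
ee_rot: [-0.594, -1.871, 1.872]
contact_force: [-0.1, 0.2, 0.5]
gripper_width: 0.0259
[-0.29   0.279 -0.59   0.    -0.701  1.248] [-0.14  0.18  0.53]
```

View pics/w4.png

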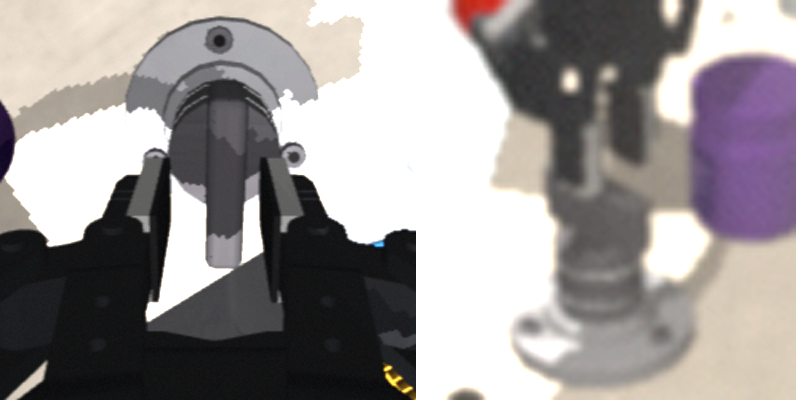

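The bar is between the fingers, sitting about 10 px (roughly 3 mm) to the right of centre. The side view shows the tips still high on the bar. I'll check the height numerically.

Run:
```python
import pickle,numpy as np
from scipy.spatial.transform import Rotation as R
from h import *
s,i,j=pickle.load(open('w4.pkl','rb'));K,W=j['intrinsics'],j['world_to_cam']
M=R.from_rotvec(s['ee_rot']).as_matrix();t=s['tcp_pos']
print('jaw',M[:,2].round(3))
for z in(.076,.078,.080,.082,.085):
    u=np.array([np.cos(-.63),np.sin(-.63),0])*.028;c=np.array([.362,-.277,z]);print(z,[proj(K,W,c+k*u).round(1) for k in(-1,1)])
for n,p in(('footfront',[.364,-.277-.042,.006]),('bossTopFront',[.364,-.277-.0255,.018]),('skirt .018',[.364,-.297,.018]),('skirt .022',[.364,-.297,.022])):print(n,proj(K,W,p).round(1))
for q in(-1,1):print('tip',proj(K,W,t+M[:,2]*q*.015).round(1))
T=np.eye(4);T[:3,:3]=M;T[:3,3]=t;Ww=np.linalg.inv(T@i['T_tool_cam'])
for q in(-1,1):
  for b in(0,.005,.019):print('wrist tip',q,b,((proj(i['intrinsics'],Ww,t+M[:,2]*q*.013-M[:,1]*b)-150)*1.6))
```

```text
jaw [-0.575 -0.818 -0.   ]
0.076 [array([217.5, 213.6]), array([236.6, 222.5])]
0.078 [array([217.5, 212.8]), array([236.6, 221.7])]
0.08 [array([217.4, 212. ]), array([236.6, 220.9])]
0.082 [array([217.4, 211.3]), array([236.5, 220.1])]
0.085 [array([217.3, 210.1]), array([236.5, 218.9])]
footfront [226.6 255.7]
bossTopFront [227.3 246.7]
skirt .018 [227.6 245.2]
skirt .022 [227.5 243.8]
tip [233.  220.9]
tip [223.8 226.7]
wrist tip -1 0 [178.06492976 155.09992631]
wrist tip -1 0.005 [177.05636402 160.88814816]
wrist tip -1 0.019 [173.91016595 178.9443755 ]
wrist tip 1 0 [255.65114852 155.12533181]
wrist tip 1 0.005 [256.79155754 160.91442605]
wrist tip 1 0.019 [260.34904927 178.97343328]
```

```bash
python3 -m jog '[{"dx":-0.0015,"dy":-0.002,"dz":-0.003,"wx":0,"wy":0,"wz":-0.02,"hand":24},{"dx":0,"dy":0,"dz":0,"wx":0,"wy":0,"wz":0,"hand":20},{"dx":0,"dy":0,"dz":0,"wx":0,"wy":0,"wz":0,"hand":18},{"dx":0,"dy":0,"dz":0,"wx":0,"wy":0,"wz":0,"hand":18}]' 20;  python3 -m jog '[{"dx":0,"dy":0,"dz":0,"wx":0,"wy":0,"wz":0,"hand":16},{"dx":0,"dy":0,"dz":0,"wx":0,"wy":0,"wz":0,"hand":16}]' 20;python3 -m jog '[{"dx":0,"dy":0,"dz":0,"wx":0,"wy":0,"wz":0,"hand":14},{"dx":0,"dy":0,"dz":0,"wx":0,"wy":0,"wz":0,"hand":14}]' 20; python3 -c "
from plant import r
s=r.state();print(s['wrist_torque'],s['contact_force'])"
```

```text
time: 5.0
tcp_pos: [0.3626, -0.2776, 0.0567]
ee_rot: [-0.609, -1.859, 1.859]
contact_force: [-0.7, 0.9, 0.6]
gripper_width: 0.0154
time: 5.17
tcp_pos: [0.3627, -0.2775, 0.0567]
ee_rot: [-0.609, -1.859, 1.859]
contact_force: [-0.7, -0.7, -1.0]
gripper_width: 0.0138
time: 5.33
tcp_pos: [0.3627, -0.2775, 0.0566]
ee_rot: [-0.609, -1.859, 1.859]
contact_force: [-0.4, 0.0, -0.1]
gripper_width: 0.012
[-0.00392432  0.0247722  -0.00958093] [-0.38003257  0.02290308 -0.0565606 ]
```

Contact was symmetric with practically no side force, and the width reads 12 mm as the bar should. Now gripping and turning clockwise (-wz) in small steps to feel the climb.

```bash
python3 -m jog '[{"dx":0,"dy":0,"dz":0,"wx":0,"wy":0,"wz":0,"hand":5},{"dx":0,"dy":0,"dz":0,"wx":0,"wy":0,"wz":0,"hand":0},{"dx":0,"dy":0,"dz":0,"wx":0,"wy":0,"wz":0,"hand":0}]' 40; python3 -m jog '[{"dx":0,"dy":0,"dz":0,"wx":0,"wy":0,"wz":-0.05,"hand":0},{"dx":0,"dy":0,"dz":0,"wx":0,"wy":0,"wz":0,"hand":0}]';python3 -m jog '[{"dx":0,"dy":0,"dz":0.0002,"wx":0,"wy":0,"wz":-0.05,"hand":0},{"dx":0,"dy":0,"dz":0,"wx":0,"wy":0,"wz":0,"hand":0}]'; python3 -c "
from plant import r
s=r.state();print(s['wrist_torque'],s['contact_force'])"
```

```text
time: 5.58
tcp_pos: [0.3628, -0.2775, 0.0567]
ee_rot: [-0.609, -1.859, 1.859]
contact_force: [-0.1, 0.7, 1.4]
gripper_width: 0.0088
time: 5.75
tcp_pos: [0.3629, -0.2776, 0.0568]
ee_rot: [-0.65, -1.826, 1.826]
contact_force: [-0.2, -0.5, 0.3]
gripper_width: 0.0087
time: 5.92
tcp_pos: [0.3627, -0.2775, 0.0569]
ee_rot: [-0.689, -1.795, 1.795]
contact_force: [-0.5, 0.2, 0.7]
gripper_width: 0.0083
[0.02398391 0.00397457 0.0122929 ] [-0.45859315  0.20762964  0.65230993]
```

The width reads 8.5 mm where the bar should be 12 mm, so I'll look.

Run:
```python
from plant import r
import cv2,pickle,numpy as np
s=r.state()
i=r.get_image('wrist');j=r.get_image('side');pickle.dump((s,i,j),open('w5.pkl','wb'))
a=cv2.resize(i['color'][150:350,175:375],(400,400),interpolation=cv2.INTER_CUBIC)
b=cv2.resize(j['color'][195:250,200:255],(400,400),interpolation=cv2.INTER_CUBIC)
cv2.imwrite('pics/w5.png',np.clip(np.hstack([a,b])[...,::-1]*2.2,0,255).astype('uint8'))
```

```text
(no output)
```

View pics/w5.png

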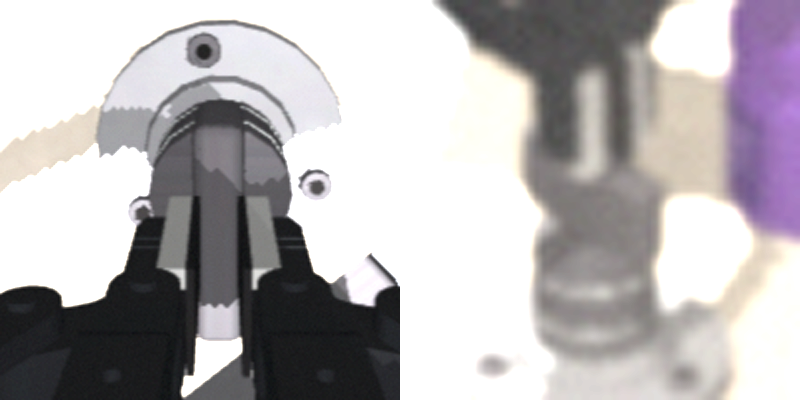

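The fingers hold only the upper part of the bar (the tips end high on it in the right crop), which explains the reading. I'll reopen slightly, go about 5 mm lower while watching the force, and regrip.

```bash
python3 -m jog '[{"dx":0,"dy":0,"dz":0,"wx":0,"wy":0,"wz":0,"hand":20},{"dx":0,"dy":0,"dz":0,"wx":0,"wy":0,"wz":0,"hand":20},{"dx":0,"dy":0,"dz":-0.001,"wx":0,"wy":0,"wz":0,"hand":20},{"dx":0,"dy":0,"dz":-0.001,"wx":0,"wy":0,"wz":0,"hand":20},{"dx":0,"dy":0,"dz":-0.001,"wx":0,"wy":0,"wz":0,"hand":20},{"dx":0,"dy":0,"dz":0,"wx":0,"wy":0,"wz":0,"hand":20}]' 20; python3 -m jog '[{"dx":0,"dy":0,"dz":-0.001,"wx":0,"wy":0,"wz":0,"hand":20},{"dx":0,"dy":0,"dz":0,"wx":0,"wy":0,"wz":0,"hand":20}]';python3 -m jog '[{"dx":0,"dy":0,"dz":-0.001,"wx":0,"wy":0,"wz":0,"hand":20},{"dx":0,"dy":0,"dz":0,"wx":0,"wy":0,"wz":0,"hand":20}]'; python3 -m jog '[{"dx":0,"dy":0,"dz":0,"wx":0,"wy":0,"wz":0,"hand":10},{"dx":0,"dy":0,"dz":0,"wx":0,"wy":0,"wz":0,"hand":0},{"dx":0,"dy":0,"dz":0,"wx":0,"wy":0,"wz":0,"hand":0},{"dx":0,"dy":0,"dz":0,"wx":0,"wy":0,"wz":0,"hand":0}]' 30;python3 -m jog '[{"dx":0,"dy":0,"dz":0,"wx":0,"wy":0,"wz":-0.05,"hand":0},{"dx":0,"dy":0,"dz":0,"wx":0,"wy":0,"wz":0,"hand":0}]'; python3 -c "
from plant import r
s=r.state();print(s['wrist_torque'],s['contact_force'])"
```

```text
time: 6.52
tcp_pos: [0.3624, -0.2774, 0.0535]
ee_rot: [-0.688, -1.794, 1.794]
contact_force: [-0.1, 0.1, -0.0]
gripper_width: 0.0172
time: 6.68
tcp_pos: [0.3625, -0.2774, 0.0526]
ee_rot: [-0.688, -1.794, 1.794]
contact_force: [-0.1, -0.6, -0.1]
gripper_width: 0.0173
time: 6.85
tcp_pos: [0.3625, -0.2775, 0.0517]
ee_rot: [-0.688, -1.794, 1.794]
contact_force: [0.3, 0.1, 0.5]
gripper_width: 0.0175
time: 7.18
tcp_pos: [0.3626, -0.2775, 0.0518]
ee_rot: [-0.688, -1.794, 1.794]
contact_force: [-1.1, 0.4, 0.2]
gripper_width: 0.0111
time: 7.35
tcp_pos: [0.3627, -0.2776, 0.0519]
ee_rot: [-0.728, -1.761, 1.761]
contact_force: [-0.1, 0.6, 0.5]
gripper_width: 0.011
[0.06991138 0.0221086  0.02616003] [-0.14490025  0.59929403  0.53204206]
```

The grip is now proper at 11 mm. I'll keep turning and watch the vertical force.

```bash
for k in 1; do python3 -m jog '[{"dx":0,"dy":0,"dz":0,"wx":0,"wy":0,"wz":-0.05,"hand":0},{"dx":0,"dy":0,"dz":0,"wx":0,"wy":0,"wz":-0.05,"hand":0},{"dx":0,"dy":0,"dz":0,"wx":0,"wy":0,"wz":0,"hand":0}]' 40; python3 -c "
from plant import r
s=r.state();print(s['wrist_torque'],s['contact_force'])"; python3 -m jog '[{"dx":0,"dy":0,"dz":0,"wx":0,"wy":0,"wz":-0.05,"hand":0},{"dx":0,"dy":0,"dz":0,"wx":0,"wy":0,"wz":-0.05,"hand":0},{"dx":0,"dy":0,"dz":0,"wx":0,"wy":0,"wz":0,"hand":0}]' 40; python3 -c "
from plant import r
s=r.state();print(s['wrist_torque'],s['contact_force'])"; done
```

```text
time: 7.6
tcp_pos: [0.3628, -0.2776, 0.0521]
ee_rot: [-0.801, -1.696, 1.696]
contact_force: [0.4, -0.3, 1.6]
gripper_width: 0.0101
[-0.00793697  0.1369883   0.01940447] [ 0.439302   -0.27768937  1.6486875 ]
time: 7.85
tcp_pos: [0.363, -0.2777, 0.0522]
ee_rot: [-0.871, -1.629, 1.629]
contact_force: [-0.2, 0.6, 3.5]
gripper_width: 0.0103
[-0.04965456  0.14969712 -0.02215865] [-0.18704227  0.63420452  3.53383638]
```

```bash
python3 -m jog '[{"dx":0,"dy":0,"dz":0.0008,"wx":0,"wy":0,"wz":0,"hand":0},{"dx":0,"dy":0,"dz":0,"wx":0,"wy":0,"wz":0,"hand":0}]' 40;  python3 -m jog '[{"dx":0,"dy":0,"dz":0.0003,"wx":0,"wy":0,"wz":-0.05,"hand":0},{"dx":0,"dy":0,"dz":0.0003,"wx":0,"wy":0,"wz":-0.05,"hand":0},{"dx":0,"dy":0,"dz":0,"wx":0,"wy":0,"wz":0,"hand":0}]'; python3 -m jog '[{"dx":0,"dy":0,"dz":0.0003,"wx":0,"wy":0,"wz":-0.05,"hand":0},{"dx":0,"dy":0,"dz":0.0003,"wx":0,"wy":0,"wz":-0.05,"hand":0},{"dx":0,"dy":0,"dz":0,"wx":0,"wy":0,"wz":0,"hand":0}]' ; python3 -c "
from plant import r
s=r.state();print(s['wrist_torque'],s['contact_force'])"
```

```text
time: 8.02
tcp_pos: [0.3624, -0.2773, 0.0524]
ee_rot: [-0.87, -1.629, 1.628]
contact_force: [0.1, -0.3, -0.5]
gripper_width: 0.0096
time: 8.27
tcp_pos: [0.3621, -0.2772, 0.0528]
ee_rot: [-0.936, -1.559, 1.559]
contact_force: [0.1, -0.7, -2.2]
gripper_width: 0.0102
time: 8.52
tcp_pos: [0.3623, -0.2773, 0.0535]
ee_rot: [-0.998, -1.489, 1.49]
contact_force: [-0.1, 0.1, -1.0]
gripper_width: 0.0105
[ 0.01311183 -0.00094879  0.01236804] [-0.14899813  0.13882734 -0.951631  ]
```

```bash
python3 -m jog '[{"dx":0,"dy":0,"dz":0.0002,"wx":0,"wy":0,"wz":-0.05,"hand":0},{"dx":0,"dy":0,"dz":0.0002,"wx":0,"wy":0,"wz":-0.05,"hand":0},{"dx":0,"dy":0,"dz":0,"wx":0,"wy":0,"wz":0,"hand":0}]'; python3 -m jog '[{"dx":0,"dy":0,"dz":0.0002,"wx":0,"wy":0,"wz":-0.05,"hand":0},{"dx":0,"dy":0,"dz":0.0002,"wx":0,"wy":0,"wz":-0.05,"hand":0},{"dx":0,"dy":0,"dz":0,"wx":0,"wy":0,"wz":0,"hand":0}]' ;python3 -m jog '[{"dx":0,"dy":0,"dz":0.0002,"wx":0,"wy":0,"wz":-0.05,"hand":0},{"dx":0,"dy":0,"dz":0.0002,"wx":0,"wy":0,"wz":-0.05,"hand":0},{"dx":0,"dy":0,"dz":0,"wx":0,"wy":0,"wz":0,"hand":0}]' ; python3 -c "
from plant import r
s=r.state();print(s['wrist_torque'],s['contact_force'],s['qpos'][5])"
```

```text
time: 8.77
tcp_pos: [0.3624, -0.2774, 0.054]
ee_rot: [-1.057, -1.419, 1.419]
contact_force: [-0.5, -0.0, -1.8]
gripper_width: 0.0102
time: 9.02
tcp_pos: [0.3625, -0.2774, 0.0544]
ee_rot: [-1.113, -1.348, 1.348]
contact_force: [0.5, -0.1, -0.9]
gripper_width: 0.01
time: 9.27
tcp_pos: [0.3626, -0.2775, 0.0548]
ee_rot: [-1.165, -1.275, 1.275]
contact_force: [0.3, 0.3, -1.5]
gripper_width: 0.0103
[-0.16796778 -0.07648365  0.00408135] [ 0.34433413  0.25163243 -1.54555989] 0.38609355725283945
```

```bash
for k in 1; do python3 -m jog '[{"dx":0,"dy":0,"dz":0.0002,"wx":0,"wy":0,"wz":-0.05,"hand":0},{"dx":0,"dy":0,"dz":0.0002,"wx":0,"wy":0,"wz":-0.05,"hand":0},{"dx":0,"dy":0,"dz":0,"wx":0,"wy":0,"wz":0,"hand":0}]'; python3 -m jog '[{"dx":0,"dy":0,"dz":0.0002,"wx":0,"wy":0,"wz":-0.05,"hand":0},{"dx":0,"dy":0,"dz":0.0002,"wx":0,"wy":0,"wz":-0.05,"hand":0},{"dx":0,"dy":0,"dz":0,"wx":0,"wy":0,"wz":0,"hand":0}]' ;python3 -m jog '[{"dx":0,"dy":0,"dz":0.0002,"wx":0,"wy":0,"wz":-0.05,"hand":0},{"dx":0,"dy":0,"dz":0.0002,"wx":0,"wy":0,"wz":-0.05,"hand":0},{"dx":0,"dy":0,"dz":0,"wx":0,"wy":0,"wz":0,"hand":0}]' ; done; python3 -c "
from plant import r
s=r.state();print(s['wrist_torque'],s['contact_force'],s['qpos'][5])"
```

```text
time: 9.52
tcp_pos: [0.3624, -0.2775, 0.0551]
ee_rot: [-1.213, -1.202, 1.202]
contact_force: [0.5, -0.6, -5.5]
gripper_width: 0.0103
time: 9.77
tcp_pos: [0.3623, -0.2775, 0.0554]
ee_rot: [-1.258, -1.128, 1.128]
contact_force: [0.4, -1.1, -6.4]
gripper_width: 0.0103
time: 10.02
tcp_pos: [0.3621, -0.2774, 0.0557]
ee_rot: [-1.3, -1.053, 1.054]
contact_force: [0.7, -2.5, -7.1]
gripper_width: 0.0104
[-0.70859971 -0.1444763  -0.0181873 ] [ 0.72311533 -2.54343846 -7.08689839] 0.0864398347081979
```

The vertical force says I'm lifting faster than the thread climbs, so I'll hold the height and keep turning.

```bash
for k in 1; do python3 -m jog '[{"dx":0,"dy":0.0002,"dz":-0.0005,"wx":0,"wy":0,"wz":-0.05,"hand":0},{"dx":0,"dy":0,"dz":0,"wx":0,"wy":0,"wz":-0.05,"hand":0},{"dx":0,"dy":0,"dz":0,"wx":0,"wy":0,"wz":0,"hand":0}]'; python3 -m jog '[{"dx":0,"dy":0,"dz":0.0001,"wx":0,"wy":0,"wz":-0.05,"hand":0},{"dx":0,"dy":0,"dz":0.0001,"wx":0,"wy":0,"wz":-0.05,"hand":0},{"dx":0,"dy":0,"dz":0,"wx":0,"wy":0,"wz":0,"hand":0}]' ;python3 -m jog '[{"dx":0,"dy":0,"dz":0.0001,"wx":0,"wy":0,"wz":-0.05,"hand":0},{"dx":0,"dy":0,"dz":0.0001,"wx":0,"wy":0,"wz":-0.05,"hand":0},{"dx":0,"dy":0,"dz":0,"wx":0,"wy":0,"wz":0,"hand":0}]' ; done; python3 -c "
from plant import r
s=r.state();print(s['wrist_torque'],s['contact_force'],s['qpos'][5])"
```

```text
time: 10.27
tcp_pos: [0.3623, -0.2773, 0.0557]
ee_rot: [-1.339, -0.978, 0.979]
contact_force: [0.5, -2.4, -3.9]
gripper_width: 0.0106
time: 10.52
tcp_pos: [0.3623, -0.2774, 0.0561]
ee_rot: [-1.375, -0.902, 0.903]
contact_force: [-1.3, -1.3, -2.4]
gripper_width: 0.0106
time: 10.77
tcp_pos: [0.3624, -0.2774, 0.0563]
ee_rot: [-1.408, -0.826, 0.827]
contact_force: [-0.8, -1.8, -2.2]
gripper_width: 0.0106
[-0.55834467  0.38403179 -0.01320986] [-0.81806041 -1.83762551 -2.22822712] -0.21388951057363462
```

```bash
python3 -m jog '[{"dx":0,"dy":0,"dz":0.0001,"wx":0,"wy":0,"wz":-0.05,"hand":0},{"dx":0,"dy":0,"dz":0.0001,"wx":0,"wy":0,"wz":-0.05,"hand":0},{"dx":0,"dy":0,"dz":0,"wx":0,"wy":0,"wz":0,"hand":0}]'; python3 -m jog '[{"dx":0,"dy":0,"dz":0.0001,"wx":0,"wy":0,"wz":-0.05,"hand":0},{"dx":0,"dy":0,"dz":0.0001,"wx":0,"wy":0,"wz":-0.02,"hand":0},{"dx":0,"dy":0,"dz":0,"wx":0,"wy":0,"wz":0,"hand":0}]' ;python3 -m jog '[{"dx":0,"dy":0,"dz":0.0007,"wx":0,"wy":0,"wz":0,"hand":0},{"dx":0,"dy":0,"dz":0,"wx":0,"wy":0,"wz":0,"hand":0},{"dx":0,"dy":0,"dz":0,"wx":0,"wy":0,"wz":0,"hand":0}]' ;  python3 -c "
from plant import r
s=r.state();print(s['wrist_torque'],s['contact_force'],s['qpos'][5])"
```

```text
time: 11.02
tcp_pos: [0.3622, -0.2773, 0.0564]
ee_rot: [-1.437, -0.749, 0.751]
contact_force: [-1.2, -2.7, -1.1]
gripper_width: 0.0103
time: 11.27
tcp_pos: [0.3623, -0.2772, 0.0565]
ee_rot: [-1.456, -0.695, 0.696]
contact_force: [-1.6, -2.2, -2.6]
gripper_width: 0.0106
time: 11.52
tcp_pos: [0.3622, -0.2771, 0.0571]
ee_rot: [-1.456, -0.694, 0.695]
contact_force: [-1.7, -1.5, -3.6]
gripper_width: 0.0099
[-0.54586975  0.75349849  0.03469535] [-1.74144701 -1.53853263 -3.57862334] -0.38568207132102467
```

```bash
python3 -m jog '[{"dx":-0.0002,"dy":-0.0002,"dz":0.0005,"wx":0,"wy":0,"wz":0,"hand":0},{"dx":0,"dy":0,"dz":0,"wx":0,"wy":0,"wz":0,"hand":0}]'; python3 -m jog '[{"dx":0,"dy":0,"dz":0.0005,"wx":0,"wy":0,"wz":0,"hand":0},{"dx":0,"dy":0,"dz":0,"wx":0,"wy":0,"wz":0,"hand":0}]' ;python3 -c "
from plant import r
s=r.state();print(s['wrist_torque'],s['contact_force'],s['qpos'][5])"
```

```text
time: 11.68
tcp_pos: [0.3621, -0.2773, 0.0576]
ee_rot: [-1.456, -0.694, 0.694]
contact_force: [-2.5, -1.7, -2.4]
gripper_width: 0.0106
time: 11.85
tcp_pos: [0.3622, -0.2773, 0.0581]
ee_rot: [-1.457, -0.694, 0.694]
contact_force: [-2.3, -1.4, -2.4]
gripper_width: 0.0103
[-0.32468725  0.70232548  0.03325325] [-2.27090145 -1.41416048 -2.40807879] -0.38602335098080887
```

The lift force stays at about the nut's weight, so it's free. Raising straight up, gently at first.

```bash
python3 -m jog '[{"dx":-0.0002,"dy":0,"dz":0.0005,"wx":0,"wy":0,"wz":0,"hand":0},{"dx":0,"dy":0,"dz":0.0005,"wx":0,"wy":0,"wz":0,"hand":0},{"dx":0,"dy":0,"dz":0,"wx":0,"wy":0,"wz":0,"hand":0}]'; python3 -m jog '[{"dx":0,"dy":0,"dz":0.001,"wx":0,"wy":0,"wz":0,"hand":0},{"dx":0,"dy":0,"dz":0.001,"wx":0,"wy":0,"wz":0,"hand":0},{"dx":0,"dy":0,"dz":0.0,"wx":0,"wy":0,"wz":0,"hand":0}]' ;python3 -c "
from plant import r
s=r.state();print(s['wrist_torque'],s['contact_force'],s['qpos'][5])"
```

```text
time: 12.1
tcp_pos: [0.3622, -0.2774, 0.0593]
ee_rot: [-1.457, -0.694, 0.694]
contact_force: [-2.5, -0.1, -3.1]
gripper_width: 0.0104
time: 12.35
tcp_pos: [0.3624, -0.2775, 0.0615]
ee_rot: [-1.457, -0.694, 0.694]
contact_force: [-1.7, -0.1, -2.4]
gripper_width: 0.0103
[-0.23465684  0.69536747  0.02983684] [-1.73812878 -0.09186427 -2.37876696] -0.38602910031628657
```

```bash
python3 -m jog '[{"dx":-0.0002,"dy":0,"dz":0.002,"wx":0,"wy":0,"wz":0,"hand":0},{"dx":0,"dy":0,"dz":0.002,"wx":0,"wy":0,"wz":0,"hand":0},{"dx":0,"dy":0,"dz":0.002,"wx":0,"wy":0,"wz":0,"hand":0},{"dx":0,"dy":0,"dz":0.002,"wx":0,"wy":0,"wz":0,"hand":0}]'; python3 -m jog '[{"dx":0,"dy":0,"dz":0.003,"wx":0,"wy":0,"wz":0,"hand":0},{"dx":0,"dy":0,"dz":0.003,"wx":0,"wy":0,"wz":0,"hand":0},{"dx":0,"dy":0,"dz":0.003,"wx":0,"wy":0,"wz":0,"hand":0},{"dx":0,"dy":0,"dz":0.003,"wx":0,"wy":0,"wz":0,"hand":0},{"dx":0,"dy":0,"dz":0.003,"wx":0,"wy":0,"wz":0,"hand":0},{"dx":0,"dy":0,"dz":0.003,"wx":0,"wy":0,"wz":0,"hand":0},{"dx":0,"dy":0,"dz":0.003,"wx":0,"wy":0,"wz":0,"hand":0},{"dx":0,"dy":0,"dz":0.003,"wx":0,"wy":0,"wz":0,"hand":0},{"dx":0,"dy":0,"dz":0.01,"wx":0,"wy":0,"wz":0,"hand":0},{"dx":0,"dy":0,"dz":0.01,"wx":0,"wy":0,"wz":0,"hand":0},{"dx":0,"dy":0,"dz":0.01,"wx":0,"wy":0,"wz":0,"hand":0},{"dx":0,"dy":0,"dz":0.01,"wx":0,"wy":0,"wz":0,"hand":0},{"dx":0,"dy":0,"dz":0,"wx":0,"wy":0,"wz":0,"hand":0},{"dx":0,"dy":0,"dz":0,"wx":0,"wy":0,"wz":0,"hand":0}]' ;python3 -c "
from plant import r
s=r.state();print(s['wrist_torque'],s['contact_force'],s['qpos'][5])"
```

```text
time: 12.68
tcp_pos: [0.3632, -0.2777, 0.0699]
ee_rot: [-1.459, -0.696, 0.693]
contact_force: [0.0, 0.3, -1.2]
gripper_width: 0.0105
time: 13.85
tcp_pos: [0.3622, -0.2775, 0.1335]
ee_rot: [-1.458, -0.695, 0.693]
contact_force: [-0.1, -0.4, -2.2]
gripper_width: 0.0101
[-0.01666585  0.06149899  0.0413354 ] [-0.0987468  -0.42569594 -2.17643676] -0.38593714442480054
```

The nut is off and held, with about 1.7–2 N of weight. To place it accurately I'll image the spindle, whose axis I now know, and then the post from the same tool-relative offset. That makes calibration errors cancel.

```bash
python3 -m jog '[{"dx":0,"dy":0,"dz":0.03,"wx":0,"wy":0,"wz":0,"hand":0},{"dx":0.01,"dy":0.012,"dz":0.03,"wx":0,"wy":0,"wz":0,"hand":0},{"dx":0.02,"dy":0.025,"dz":0,"wx":0,"wy":0,"wz":0,"hand":0},{"dx":0.02,"dy":0.025,"dz":0,"wx":0,"wy":0,"wz":0,"hand":0},{"dx":0,"dy":0,"dz":0,"wx":0,"wy":0,"wz":0,"hand":0},{"dx":0,"dy":0,"dz":0,"wx":0,"wy":0,"wz":0,"hand":0},{"dx":0,"dy":0,"dz":0,"wx":0,"wy":0,"wz":0,"hand":0}]'
python3 - <<'E'
from plant import r
import pickle
s=r.state();i=r.get_image('wrist');pickle.dump((s,i),open('w6.pkl','wb'))
E
python3 -m jog '[{"dx":0.0137,"dy":-0.015,"dz":0,"wx":0,"wy":0,"wz":0,"hand":0},{"dx":0.0137,"dy":-0.015,"dz":0,"wx":0,"wy":0,"wz":0,"hand":0},{"dx":0.0137,"dy":-0.015,"dz":0,"wx":0,"wy":0,"wz":0,"hand":0},{"dx":0.0137,"dy":-0.015,"dz":0,"wx":0,"wy":0,"wz":0,"hand":0},{"dx":0.0137,"dy":-0.015,"dz":0,"wx":0,"wy":0,"wz":0,"hand":0},{"dx":0.0137,"dy":-0.015,"dz":0,"wx":0,"wy":0,"wz":0,"hand":0},{"dx":0.0137,"dy":-0.015,"dz":0,"wx":0,"wy":0,"wz":0,"hand":0},{"dx":0.0137,"dy":-0.015,"dz":0,"wx":0,"wy":0,"wz":0,"hand":0},{"dx":0.0137,"dy":-0.015,"dz":0,"wx":0,"wy":0,"wz":0,"hand":0},{"dx":0.0137,"dy":-0.015,"dz":0,"wx":0,"wy":0,"wz":0,"hand":0},{"dx":0,"dy":0,"dz":0,"wx":0,"wy":0,"wz":0,"hand":0},{"dx":0,"dy":0,"dz":0,"wx":0,"wy":0,"wz":0,"hand":0},{"dx":0,"dy":0,"dz":0,"wx":0,"wy":0,"wz":0,"hand":0}]'
python3 - <<'E'
from plant import r
import pickle,cv2,numpy as np
s=r.state();i=r.get_image('wrist');pickle.dump((s,i),open('w7.pkl','wb'))
a=pickle.load(open('w6.pkl','rb'))[1]['color'];b=i['color']
c=np.hstack([x[80:380,140:420] for x in(a,b)]);c=cv2.resize(c,(784,420),interpolation=cv2.INTER_CUBIC)
cv2.imwrite('pics/w7.png',np.clip(c[...,::-1]*1.4,0,255).astype('uint8'))
E
```

```text
time: 14.43
tcp_pos: [0.4113, -0.2152, 0.1923]
ee_rot: [-1.456, -0.693, 0.696]
contact_force: [-0.0, 0.3, -2.5]
gripper_width: 0.0107
time: 15.57
tcp_pos: [0.5478, -0.3657, 0.1923]
ee_rot: [-1.456, -0.692, 0.694]
contact_force: [-0.7, -0.6, -1.7]
gripper_width: 0.0102
```

View pics/w7.png

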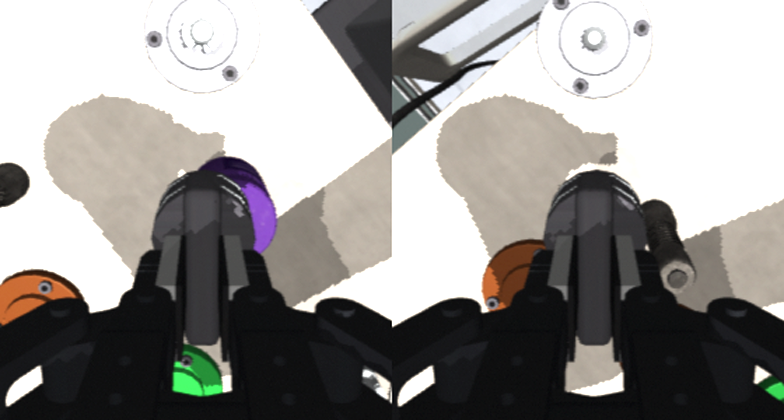

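Both bosses sit at nearly the same pixel: left (202,32), right (202,38) in each half. I'll refine the boss circles numerically.

Run:
```python
import pickle,cv2,numpy as np
from scipy.spatial.transform import Rotation as R
from h import *
for f in('w6.pkl','w7.pkl'):
    s,i=pickle.load(open(f,'rb'));K=i['intrinsics']
    T=np.eye(4);T[:3,:3]=R.from_rotvec(s['ee_rot']).as_matrix();T[:3,3]=s['tcp_pos'];W=np.linalg.inv(T@i['T_tool_cam'])
    g=cv2.resize(cv2.cvtColor(i['color'],cv2.COLOR_RGB2GRAY)[40:160,220:350],None,fx=4,fy=4,interpolation=cv2.INTER_CUBIC)
    for rr,nm,z in(((85,120),'boss',.018),((135,195),'foot',.012)):
        c=cv2.HoughCircles(g,cv2.HOUGH_GRADIENT_ALT,1.5,20,param1=120,param2=.4,minRadius=rr[0],maxRadius=rr[1])
        if c is None: print(f,nm,None);continue
        for x,y,q in c[0][:3]:
            uv=(220+(x-1.5)/4,40+(y-1.5)/4);p=ray(K,W,uv,z);print(f,nm,np.round(uv,1),q/4,p.round(4),(p-s['tcp_pos']).round(4))
```

```text
w6.pkl boss [283.  101.9] 25.16291 [ 0.3613 -0.2779  0.018 ] [-0.05   -0.0627 -0.1743]
w6.pkl boss [284.1 119.5] 27.35157 [ 0.3709 -0.2643  0.018 ] [-0.0404 -0.0491 -0.1743]
w6.pkl boss [301.8 100.4] 25.387632 [ 0.3462 -0.2675  0.018 ] [-0.0651 -0.0523 -0.1743]
w6.pkl foot [286.4 101.9] 43.82848 [ 0.3585 -0.276   0.012 ] [-0.0528 -0.0608 -0.1803]
w7.pkl boss [284.1 106.4] 25.508615 [ 0.4995 -0.4243  0.018 ] [-0.0483 -0.0586 -0.1743]
w7.pkl boss [287.9 124. ] 26.769934 [ 0.5072 -0.409   0.018 ] [-0.0406 -0.0432 -0.1743]
w7.pkl foot [283.  107.9] 42.659363 [ 0.5012 -0.424   0.012 ] [-0.0466 -0.0583 -0.1803]
```

```bash
python3 -m jog '[{"dx":-0.0118,"dy":-0.0146,"dz":0,"wx":0,"wy":0,"wz":0,"hand":0},{"dx":-0.0118,"dy":-0.0146,"dz":0,"wx":0,"wy":0,"wz":0,"hand":0},{"dx":-0.0118,"dy":-0.0145,"dz":0,"wx":0,"wy":0,"wz":0,"hand":0},{"dx":-0.0118,"dy":-0.0145,"dz":-0.015,"wx":0,"wy":0,"wz":0,"hand":0},{"dx":0,"dy":0,"dz":-0.03,"wx":0,"wy":0,"wz":0,"hand":0},{"dx":0,"dy":0,"dz":-0.03,"wx":0,"wy":0,"wz":0,"hand":0},{"dx":0,"dy":0,"dz":-0.02,"wx":0,"wy":0,"wz":0,"hand":0},{"dx":0,"dy":0,"dz":-0.008,"wx":0,"wy":0,"wz":0,"hand":0},{"dx":0,"dy":0,"dz":0,"wx":0,"wy":0,"wz":0,"hand":0},{"dx":0,"dy":0,"dz":0,"wx":0,"wy":0,"wz":0,"hand":0},{"dx":0,"dy":0,"dz":0,"wx":0,"wy":0,"wz":0,"hand":0}]'
python3 - <<'E'
from plant import r
import pickle,cv2,numpy as np
s=r.state();print(s['tcp_pos'].round(4),s['contact_force'].round(2));j=r.get_image('side');i=r.get_image('wrist')['color'];pickle.dump((s,j),open('w8.pkl','wb'))
c=np.hstack([cv2.resize(j['color'][220:320,240:340],(400,400),interpolation=cv2.INTER_CUBIC),cv2.resize(i[120:320,180:380],(400,400),interpolation=cv2.INTER_CUBIC)])
cv2.imwrite('pics/w8.png',np.clip(c[...,::-1]*1.4,0,255).astype('uint8'))
E
```

```text
time: 16.53
tcp_pos: [0.5031, -0.4243, 0.0925]
ee_rot: [-1.46, -0.696, 0.693]
contact_force: [-0.1, 0.7, -0.8]
gripper_width: 0.0104
[ 0.5031 -0.4243  0.0925] [-0.06  0.74 -0.84]
```

View pics/w8.png

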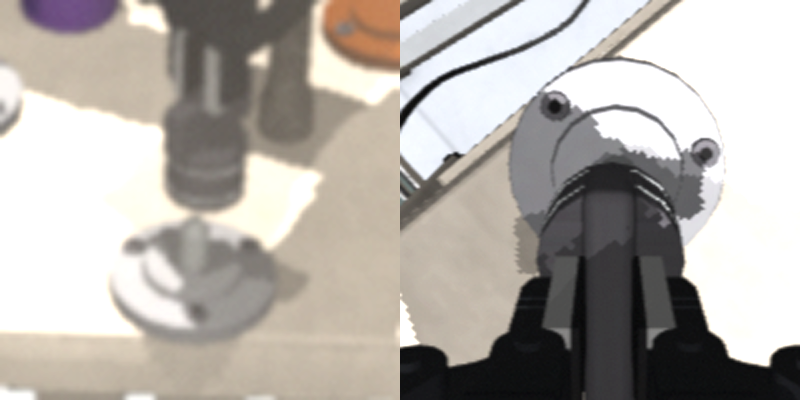

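The nut hangs just above the post, and in the side view it is off by +x. The TCP also stopped 2.5 mm short, at 0.5031. I'll check with the side calibration.

```bash
python3 - <<'E'
import pickle
from h import *
s,j=pickle.load(open('w8.pkl','rb'));K,W=j['intrinsics'],j['world_to_cam']
for n,p in(('tip',[.5006,-.4239,.044]),('boss',[.5006,-.4239,.018]),('skirt',[.5031,-.4243,.059]),('closedtop',[.5031,-.4243,.091]),('foot l',[.4586,-.4239,.006]),('foot r',[.5426,-.4239,.006])):
    q=proj(K,W,p);print(n,q.round(1),((q-[240,220])*4).round(0))
E
python3 -c "
from plant import r;s=r.state();print(s['tcp_pos'])"
```

```text
tip [289.5 274.5] [198. 218.]
boss [289.1 284.8] [196. 259.]
skirt [291.1 268.5] [204. 194.]
closedtop [291.6 255.2] [207. 141.]
foot l [267.9 288.8] [111. 275.]
foot r [310.  290.3] [280. 281.]
[ 0.50293188 -0.42417898  0.09237122]
```

The prediction matches what I see, and the post is about 3 mm to -x. Shifting and lowering in steps while watching the force.

```bash
python3 -m jog '[{"dx":-0.0028,"dy":0.0,"dz":0,"wx":0,"wy":0,"wz":0,"hand":0},{"dx":0,"dy":0,"dz":-0.004,"wx":0,"wy":0,"wz":0,"hand":0},{"dx":0,"dy":0,"dz":-0.004,"wx":0,"wy":0,"wz":0,"hand":0},{"dx":0,"dy":0,"dz":-0.004,"wx":0,"wy":0,"wz":0,"hand":0},{"dx":0,"dy":0,"dz":0,"wx":0,"wy":0,"wz":0,"hand":0},{"dx":0,"dy":0,"dz":0,"wx":0,"wy":0,"wz":0,"hand":0}]'; python3 -m jog '[{"dx":0,"dy":0,"dz":-0.002,"wx":0,"wy":0,"wz":0,"hand":0},{"dx":0,"dy":0,"dz":-0.002,"wx":0,"wy":0,"wz":0,"hand":0},{"dx":0,"dy":0,"dz":0,"wx":0,"wy":0,"wz":0,"hand":0}]';python3 -m jog '[{"dx":0,"dy":0,"dz":-0.0015,"wx":0,"wy":0,"wz":0,"hand":0},{"dx":0,"dy":0,"dz":-0.0015,"wx":0,"wy":0,"wz":0,"hand":0},{"dx":0,"dy":0,"dz":0,"wx":0,"wy":0,"wz":0,"hand":0}]'
```

```text
time: 17.13
tcp_pos: [0.4987, -0.4236, 0.0775]
ee_rot: [-1.456, -0.693, 0.694]
contact_force: [0.1, 0.1, -1.1]
gripper_width: 0.0104
time: 17.38
tcp_pos: [0.4988, -0.4235, 0.0737]
ee_rot: [-1.456, -0.693, 0.694]
contact_force: [-0.5, -0.5, -1.8]
gripper_width: 0.0104
time: 17.63
tcp_pos: [0.4988, -0.4236, 0.0708]
ee_rot: [-1.457, -0.693, 0.694]
contact_force: [0.2, -0.3, -1.4]
gripper_width: 0.01
```

```bash
python3 -m jog '[{"dx":0.001,"dy":0.0,"dz":-0.001,"wx":0,"wy":0,"wz":0,"hand":0},{"dx":0,"dy":0,"dz":-0.001,"wx":0,"wy":0,"wz":0,"hand":0},{"dx":0,"dy":0,"dz":0,"wx":0,"wy":0,"wz":0,"hand":0}]'; python3 -m jog '[{"dx":0,"dy":0,"dz":-0.001,"wx":0,"wy":0,"wz":0,"hand":0},{"dx":0,"dy":0,"dz":-0.001,"wx":0,"wy":0,"wz":0,"hand":0},{"dx":0,"dy":0,"dz":0,"wx":0,"wy":0,"wz":0,"hand":0}]';python3 -m jog '[{"dx":0,"dy":0,"dz":-0.001,"wx":0,"wy":0,"wz":0,"hand":0},{"dx":0,"dy":0,"dz":-0.001,"wx":0,"wy":0,"wz":0,"hand":0},{"dx":0,"dy":0,"dz":0,"wx":0,"wy":0,"wz":0,"hand":0}]'; python3 -m jog '[{"dx":0,"dy":0,"dz":-0.001,"wx":0,"wy":0,"wz":0,"hand":0},{"dx":0,"dy":0,"dz":-0.001,"wx":0,"wy":0,"wz":0,"hand":0},{"dx":0,"dy":0,"dz":0,"wx":0,"wy":0,"wz":0,"hand":0}]' | tail -3
```

```text
time: 17.88
tcp_pos: [0.4999, -0.4236, 0.069]
ee_rot: [-1.457, -0.694, 0.694]
contact_force: [0.6, -0.2, -1.7]
gripper_width: 0.0106
time: 18.13
tcp_pos: [0.4999, -0.4236, 0.0669]
ee_rot: [-1.457, -0.694, 0.694]
contact_force: [-1.1, -0.7, -1.9]
gripper_width: 0.0098
time: 18.38
tcp_pos: [0.4999, -0.4236, 0.0649]
ee_rot: [-1.457, -0.694, 0.694]
contact_force: [-0.8, 0.7, -2.2]
gripper_width: 0.0104
ee_rot: [-1.457, -0.694, 0.694]
contact_force: [0.1, 0.3, -1.9]
gripper_width: 0.0098
```

No contact so far and the lugs are past the tip. Continuing down gently.

```bash
python3 -m jog '[{"dx":0,"dy":0.0,"dz":-0.001,"wx":0,"wy":0,"wz":0,"hand":0},{"dx":0,"dy":0,"dz":-0.001,"wx":0,"wy":0,"wz":0,"hand":0},{"dx":0,"dy":0,"dz":-0.001,"wx":0,"wy":0,"wz":0,"hand":0},{"dx":0,"dy":0,"dz":0,"wx":0,"wy":0,"wz":0,"hand":0}]'; python3 -m jog '[{"dx":0,"dy":0,"dz":-0.001,"wx":0,"wy":0,"wz":0,"hand":0},{"dx":0,"dy":0,"dz":-0.001,"wx":0,"wy":0,"wz":0,"hand":0},{"dx":0,"dy":0,"dz":-0.001,"wx":0,"wy":0,"wz":0,"hand":0},{"dx":0,"dy":0,"dz":0,"wx":0,"wy":0,"wz":0,"hand":0}]';python3 -m jog '[{"dx":0,"dy":0,"dz":-0.001,"wx":0,"wy":0,"wz":0,"hand":0},{"dx":0,"dy":0,"dz":-0.001,"wx":0,"wy":0,"wz":0,"hand":0},{"dx":0,"dy":0,"dz":0,"wx":0,"wy":0,"wz":0,"hand":0}]'; python3 -m jog '[{"dx":0,"dy":0,"dz":-0.0007,"wx":0,"wy":0,"wz":0,"hand":0},{"dx":0,"dy":0,"dz":0,"wx":0,"wy":0,"wz":0,"hand":0}]'; python3 -m jog '[{"dx":0,"dy":0,"dz":-0.0007,"wx":0,"wy":0,"wz":0,"hand":0},{"dx":0,"dy":0,"dz":0,"wx":0,"wy":0,"wz":0,"hand":0}]'
```

```text
time: 18.97
tcp_pos: [0.4998, -0.4237, 0.0599]
ee_rot: [-1.457, -0.694, 0.694]
contact_force: [0.7, -0.2, -2.0]
gripper_width: 0.0106
time: 19.3
tcp_pos: [0.4999, -0.4237, 0.0569]
ee_rot: [-1.457, -0.694, 0.694]
contact_force: [0.1, -0.9, -1.6]
gripper_width: 0.0103
time: 19.55
tcp_pos: [0.4999, -0.4237, 0.055]
ee_rot: [-1.457, -0.694, 0.694]
contact_force: [-0.6, -0.0, -2.2]
gripper_width: 0.0104
time: 19.72
tcp_pos: [0.5, -0.4237, 0.0544]
ee_rot: [-1.457, -0.694, 0.694]
contact_force: [-0.3, -0.0, -1.4]
gripper_width: 0.0102
time: 19.88
tcp_pos: [0.5, -0.4237, 0.0537]
ee_rot: [-1.457, -0.694, 0.694]
contact_force: [-1.7, -1.1, -1.3]
gripper_width: 0.0106
```

```bash
for k in 1; do python3 -m jog '[{"dx":0,"dy":0,"dz":-0.0005,"wx":0,"wy":0,"wz":0,"hand":0},{"dx":0,"dy":0,"dz":0,"wx":0,"wy":0,"wz":0,"hand":0}]'; python3 -m jog '[{"dx":0,"dy":0,"dz":-0.0005,"wx":0,"wy":0,"wz":0,"hand":0},{"dx":0,"dy":0,"dz":0,"wx":0,"wy":0,"wz":0,"hand":0}]';  python3 -m jog '[{"dx":0,"dy":0,"dz":-0.0005,"wx":0,"wy":0,"wz":0,"hand":0},{"dx":0,"dy":0,"dz":0,"wx":0,"wy":0,"wz":0,"hand":0}]'; python3 -m jog '[{"dx":0,"dy":0,"dz":-0.0005,"wx":0,"wy":0,"wz":0,"hand":0},{"dx":0,"dy":0,"dz":0,"wx":0,"wy":0,"wz":0,"hand":0}]'; done | egrep 'pos|force'
```

```text
tcp_pos: [0.5, -0.4237, 0.0533]
contact_force: [-0.0, -0.6, -2.3]
tcp_pos: [0.5, -0.4237, 0.0528]
contact_force: [-0.4, -0.1, -2.1]
tcp_pos: [0.5, -0.4237, 0.0522]
contact_force: [1.0, -1.2, -1.0]
tcp_pos: [0.5, -0.4237, 0.0517]
contact_force: [0.3, -0.4, -1.1]
```

```bash
for k in 1; do python3 -m jog '[{"dx":0,"dy":0,"dz":-0.0005,"wx":0,"wy":0,"wz":0,"hand":0},{"dx":0,"dy":0,"dz":0,"wx":0,"wy":0,"wz":0,"hand":0}]'; python3 -m jog '[{"dx":0,"dy":0,"dz":-0.0005,"wx":0,"wy":0,"wz":0,"hand":0},{"dx":0,"dy":0,"dz":0,"wx":0,"wy":0,"wz":0,"hand":0}]';  python3 -m jog '[{"dx":0,"dy":0,"dz":-0.0005,"wx":0,"wy":0,"wz":0,"hand":0},{"dx":0,"dy":0,"dz":0,"wx":0,"wy":0,"wz":0,"hand":0}]'; done | egrep 'pos|force'
```

```text
tcp_pos: [0.5, -0.4237, 0.0512]
contact_force: [0.0, -1.0, -1.4]
tcp_pos: [0.5, -0.4237, 0.0507]
contact_force: [0.7, -0.8, -1.9]
tcp_pos: [0.5, -0.4237, 0.0502]
contact_force: [-0.0, -0.7, -1.9]
```

```bash
for k in 1; do python3 -m jog '[{"dx":0,"dy":0,"dz":-0.0005,"wx":0,"wy":0,"wz":0,"hand":0},{"dx":0,"dy":0,"dz":0,"wx":0,"wy":0,"wz":0,"hand":0}]'; python3 -m jog '[{"dx":0,"dy":0,"dz":-0.0005,"wx":0,"wy":0,"wz":0,"hand":0},{"dx":0,"dy":0,"dz":0,"wx":0,"wy":0,"wz":0,"hand":0}]';  python3 -m jog '[{"dx":0,"dy":0,"dz":-0.0005,"wx":0,"wy":0,"wz":0,"hand":0},{"dx":0,"dy":0,"dz":0,"wx":0,"wy":0,"wz":0,"hand":0}]'; done | egrep 'pos|force'
```

```text
tcp_pos: [0.5, -0.4237, 0.0497]
contact_force: [0.2, -1.2, -1.8]
tcp_pos: [0.5, -0.4237, 0.0492]
contact_force: [-0.4, -0.0, -1.1]
tcp_pos: [0.5, -0.4237, 0.0488]
contact_force: [-0.3, 0.2, -1.6]
```

```bash
for k in 1; do python3 -m jog '[{"dx":0,"dy":0,"dz":-0.0005,"wx":0,"wy":0,"wz":0,"hand":0},{"dx":0,"dy":0,"dz":0,"wx":0,"wy":0,"wz":0,"hand":0}]'; python3 -m jog '[{"dx":0,"dy":0,"dz":-0.0005,"wx":0,"wy":0,"wz":0,"hand":0},{"dx":0,"dy":0,"dz":0,"wx":0,"wy":0,"wz":0,"hand":0}]';  python3 -m jog '[{"dx":0,"dy":0,"dz":-0.0005,"wx":0,"wy":0,"wz":0,"hand":0},{"dx":0,"dy":0,"dz":0,"wx":0,"wy":0,"wz":0,"hand":0}]'; python3 -m jog '[{"dx":0,"dy":0,"dz":-0.0005,"wx":0,"wy":0,"wz":0,"hand":0},{"dx":0,"dy":0,"dz":0,"wx":0,"wy":0,"wz":0,"hand":0}]'; done | egrep 'pos|force'
```

```text
tcp_pos: [0.5, -0.4238, 0.0488]
contact_force: [-2.3, -0.2, 1.4]
tcp_pos: [0.5001, -0.4239, 0.0488]
contact_force: [-2.2, 1.4, 4.7]
tcp_pos: [0.5001, -0.4239, 0.0488]
contact_force: [-1.2, 1.2, 6.8]
tcp_pos: [0.5001, -0.424, 0.0488]
contact_force: [-3.0, 0.9, 8.8]
```

Firm, gentle contact at TCP 0.0488, as expected for the boss. I'll relax the downward command, open, look, and retreat.

```bash
python3 -m jog '[{"dx":0,"dy":0,"dz":0.0013,"wx":0,"wy":0,"wz":0,"hand":0},{"dx":0,"dy":0,"dz":0,"wx":0,"wy":0,"wz":0,"hand":0},{"dx":0,"dy":0,"dz":0,"wx":0,"wy":0,"wz":0,"hand":15},{"dx":0,"dy":0,"dz":0,"wx":0,"wy":0,"wz":0,"hand":20},{"dx":0,"dy":0,"dz":0,"wx":0,"wy":0,"wz":0,"hand":30},{"dx":0,"dy":0,"dz":0,"wx":0,"wy":0,"wz":0,"hand":40},{"dx":0,"dy":0,"dz":0,"wx":0,"wy":0,"wz":0,"hand":40},{"dx":0,"dy":0,"dz":0.002,"wx":0,"wy":0,"wz":0,"hand":40}]' 20; python3 -m jog '[{"dx":0,"dy":0,"dz":0.01,"wx":0,"wy":0,"wz":0,"hand":40},{"dx":0,"dy":0,"dz":0.015,"wx":0,"wy":0,"wz":0,"hand":40},{"dx":0,"dy":0,"dz":0.03,"wx":0,"wy":0,"wz":0,"hand":40},{"dx":0,"dy":0,"dz":0.04,"wx":0,"wy":0,"wz":0,"hand":40},{"dx":0,"dy":0,"dz":0.04,"wx":0,"wy":0,"wz":0,"hand":40},{"dx":0,"dy":0,"dz":0,"wx":0,"wy":0,"wz":0,"hand":40},{"dx":0,"dy":0,"dz":0,"wx":0,"wy":0,"wz":0,"hand":40},{"dx":0,"dy":0,"dz":0,"wx":0,"wy":0,"wz":0,"hand":40}]'
python3 - <<'E'
from plant import r
import pickle,cv2,numpy as np
s=r.state();j=r.get_image('side')['color'];t=r.get_image('wrist')['color']
c=np.hstack([cv2.resize(j[180:310,190:350],(480,390),interpolation=cv2.INTER_CUBIC),cv2.resize(t[120:380,180:380],(300,390),interpolation=cv2.INTER_CUBIC)])
cv2.imwrite('pics/w9.png',np.clip(c[...,::-1]*1.4,0,255).astype('uint8'))
E
```

```text
time: 22.88
tcp_pos: [0.4998, -0.4235, 0.0495]
ee_rot: [-1.456, -0.693, 0.694]
contact_force: [-0.1, -0.1, 0.3]
gripper_width: 0.0344
time: 23.55
tcp_pos: [0.4999, -0.4234, 0.1857]
ee_rot: [-1.457, -0.694, 0.693]
contact_force: [-0.3, -0.7, -0.6]
gripper_width: 0.034
```

View pics/w9.png

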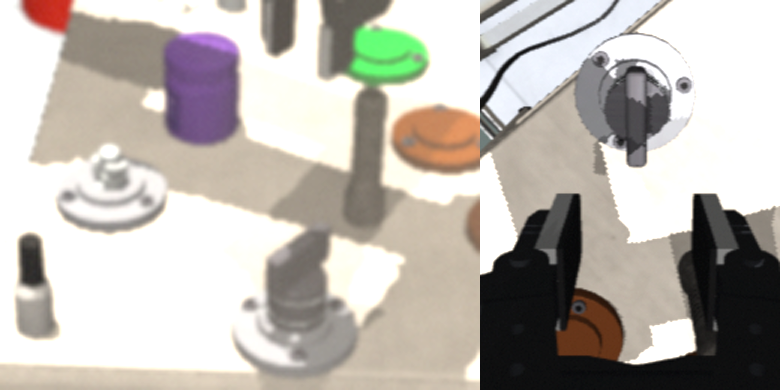

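The nut sits upright on the post boss at (297,300) in the left crop. The spindle is bare at (110,165), and the jar, torch and bottle still stand in place. Handing in.

```bash
python3 -c "
from plant import r
print(r.sign_off())"
```

```text
the job is handed in; nothing more can be done
None
```

The cap nut is off the spindle and parked upright on the plain post. It is released, and I handed the job in at about 24 s of the 67 s allowed.

- **Unscrewing:** I turned it about 1.6 rad clockwise, following its climb by feel. The highest vertical force I read was about 7 N, against the 25 N limit. When I tested the lift, the force stayed close to the nut's own weight, so it was free.
- **Parking:** I lowered it over the post with no contact until it touched the boss at tool height 0.0488 m. It pressed down with about 9 N (limit 90 N) before I relaxed and let go.
- **Last checks:** The final picture shows the nut upright and down on the boss, the spindle bare, and the jar, torch and bottle standing as before. The gripper was clear above, reading no contact.

Three things didn't go to plan:
- **First grip:** It was too high on the bar (it read 8.5 mm on a 12 mm bar), so I regripped 5 mm lower before most of the turning.
- **Above the post:** The arm stopped about 2.5 mm off target, which I corrected before lowering.
- **Grip reading:** It stayed at 10–11 mm rather than 12 mm throughout. I put that down to finger flex but did not confirm it.

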